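# Close the stone-glue pots before carving

### The arm

A 7-joint arm with a two-finger parallel gripper is mounted at the origin on the work surface. World frame = base frame: x ahead of the robot, y to its left, z up, the work surface at z = 0. Lengths are in m, angles in rad, forces in N, time in s.
With the tool pointing down it reaches from about 0.4 to 0.9 m from the base axis. Payload 5.5 kg.
Tool frame: the origin (TCP) lies midway between the tips of the shut fingers; the grasp point (between the pads) lies 19 mm behind it (manip.grip_depth is the distance from the TCP to the grasp point, in m); z points along the fingers, x is the direction in which the jaws open and shut, and the axes are right-handed (so a half turn about z gives the same grasp; the last joint's range is limited). The gripper opens to 92 mm and grips with 3 to 60 N. Pads are 19 mm wide; open, the fingers measure 130 mm over their backs; the gripper's body (75 mm by 190 mm) begins 47 mm behind the grasp point.
Start: joints at [1.373, 0.501, -0.427, 1.55, 0.221, 1.138, -0.21], TCP at [0.289, -0.582, 0.195] pointing down, gripper open.
Joint ranges: [-2.88, 2.88], [-0.31, 2.03], [-1.54, 1.56], [0.2, 2.42], [-1.41, 4.55], [0.19, 2.02], [-2.57, 2.57]. Speed limits (rad/s): [2.57, 2.57, 3.14, 3.14, 3.14, 3.14, 3.14].

### API

Orientations are given as a unit quaternion [x, y, z, w].
In Python, from bench import manip, effector, viewer gives the robot as it stands. Calls block until the motion is done:
- manip.move_pose(position, orientation): joint-space move of the TCP to a pose.
- manip.servo_line(position, ori=None, vel=0.15): straight line of the TCP; ori=None keeps the orientation; vel is the mean speed in m/s.
- manip.movej(angles): joint-space move.
- effector.open_jaws() and effector.close(f_grip=None): open the fingers fully, or close them until they stop; f_grip is the grip in N (None keeps the last).
- manip.sleep(seconds).
- manip.solve_ik(position, orientation): joint angles nearest the present ones, or None.
- viewer.get_image(name): name is "scene" or "top"; returns the picture (384x512x3 uint8, red, green, blue); there is no depth.
- viewer.get_calibration(name): a dict with "vfov" (degrees; the focal length in pixels is half the picture's height over the tangent of half this angle, whatever the lens; pixels are square), "cx", "cy" (the principal point, pixels), "eye" and "attitude" of the camera in the world. Camera axes: x right, y down, z forward; pixel columns grow to the right and rows downward; lengths in m; the calibration is good to about 2 mm. A picture is of the moment at which its call begins. get_calibration takes no time and is no camera call.
A pose or a line that the arm cannot do raises manip.PlanningError and nothing moves.
- manip.hand_in(): hands the job in, once; it reports no verdict.
Readings, each from a call of its own:
- manip.current_clock(): time.
- manip.current_q(): joint angles.
- manip.current_joint_velocities(): joint speeds.
- manip.current_tau(): joint torques, N m.
- manip.current_tool_pos(): TCP position.
- manip.current_tcp_rot(): TCP orientation.
- manip.current_force(): force on the tool from outside, world axes, zero at the start.
- manip.current_wrist_torque(): the same for the moment, N m.
- manip.current_finger_gap(): finger opening in m.
Only numpy, scipy, OpenCV 4.12 (cv2) and the standard library are available. Lean on these libraries where they do the work, as an engineer would, in place of code of your own. Each camera call takes 0.05 s, during which the arm holds its last target. There are 200 camera calls.

### The job

Gluing is over and stone dust is about to fly: twist the loose caps of the squat wide tub and of the tallest slim jar fully shut, clockwise as seen from above until each comes to its stop, in either order. The middle-sized pot is shut already. Let go of the caps when done.

Things in the scene. Friction and masses are not known exactly. Their poses are not given: they have to be found in the camera images.
- tub_wing (a point): Grey wing cap of the squat wide white tub (120 mm across, 74 high; lowest of three white pots, stands firm): disc 72 mm across, its top 94 mm above the table, with an upright wing 58 mm long, 34 tall. Point on the cap's turning axis, 20 mm above the disc's flat top; the wing runs along its x axis through the centre, is 16 mm thick (y axis) and reaches 14 mm above it.
- tub_cap (a joint): Turn of the tub's cap, rad: 0 is shut, at a firm stop, the wing in line with two grey ribs on the tub's shoulder; grows counter-clockwise from above, to 1.4 at most. Starts loose, 0.8 to 1.25. Light friction (0.12 N m); stays where left. The cap is captive: it only turns about the upright axis, neither rising nor coming off.
- tall_wing (a point): Grey wing cap of the tall slim white jar (76 mm across, 150 high; tallest of three white pots, stands firm): disc 54 mm across, its top 170 mm above the table, with an upright wing 50 mm long, 34 tall. Point on the cap's turning axis, 20 mm above the disc's flat top; the wing runs along its x axis through the centre, is 16 mm thick (y axis) and reaches 14 mm above it.
- tall_cap (a joint): Turn of the tall jar's cap, rad: 0 is shut, at a firm stop, the wing in line with two grey ribs on the jar's shoulder; grows counter-clockwise from above, to 1.4 at most. Starts loose, 0.8 to 1.25. Captive, same friction as the tub's. The bystander pot (92 mm across, 108 high) has a like cap, already shut.

How it is judged:
At the end, for the whole second after the job is handed in: The caps of the squat tub and of the tall jar are both turned shut, to within 0.18 rad (10 degrees) of their stops (value of joint each of tub_cap, tall_cap below 0.18 rad); the robot touches nothing.
It also fails if it takes over 48 s, if anything falls off the work surface, if the arm or the gripper's body presses on something with over 40 N, if the wrist force passes 120 N, or if a joint passes its speed limit or range.

## Working session

There is one attempt and no reset: what is moved stays moved. The work goes in short steps, each a Python script; the robot and the scene stay as the last script left them, time stands still between calls to the robot, and variables do not carry over. Pictures are saved under pics/ and viewed, about 8 in all and at most 12, crops included, and the job is handed in when it is done.

```bash
mkdir -p pics; ls; python3 - <<'E'
from bench import manip, viewer
import cv2
for n in ("scene","top"):
    im=viewer.get_image(n); cv2.imwrite(f"pics/{n}0.png",im[:,:,::-1]); print(n,viewer.get_calibration(n))
a=cv2.imread("pics/scene0.png");b=cv2.imread("pics/top0.png")
print(manip.current_clock())
E
```

```text
pics
scene {'vfov': 55.61287850636329, 'cx': 256.4738938953117, 'cy': 198.59196187590902, 'eye': array([1.02359263, 0.12870761, 0.76232219]), 'attitude': array([ 0.56997028,  0.74158155, -0.2806472 , -0.21547119])}
top {'vfov': 44.27919302037418, 'cx': 255.17961457320186, 'cy': 192.2421812508066, 'eye': array([0.37932221, 0.0251415 , 1.01823811]), 'attitude': array([-0.66107963,  0.74276459, -0.0772392 ,  0.07286012])}
0.1
```

View pics/top0.png

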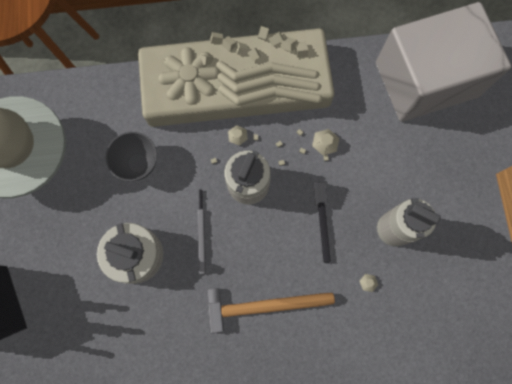

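View pics/scene0.png

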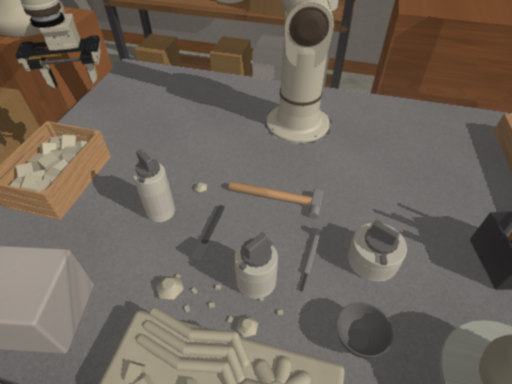

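The top view shows the tub at about (128,253), the tall jar at about (410,222) and the shut bystander at about (247,175). In the scene view they are at (378,250), (153,190) and (256,265). Next I enlarge both caps in one composite.

```bash
python3 - <<'E'
import cv2,numpy as np
t=cv2.imread("pics/top0.png");s=cv2.imread("pics/scene0.png")
def c(im,x,y,w=80,h=60): return cv2.resize(im[y:y+h,x:x+w],(400,300),interpolation=cv2.INTER_CUBIC)
o=np.vstack([np.hstack([c(t,90,215,),c(t,370,190)]),np.hstack([c(s,338,215),c(s,115,145)])])
cv2.imwrite("pics/crop0.png",np.clip(o*1.5,0,255).astype(np.uint8))
E
```

```text
(no output)
```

View pics/crop0.png

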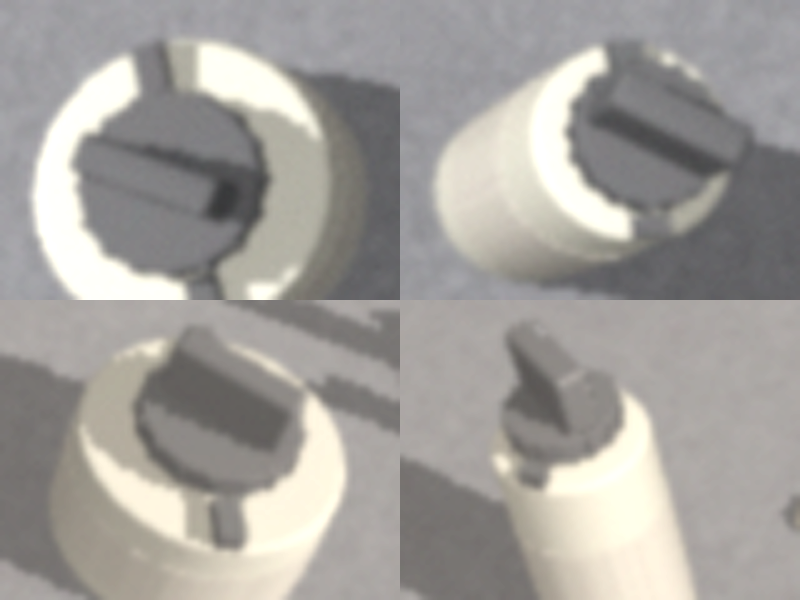

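The composite shows:
- **Tub (top view):** the wing top runs from about (106,247) to (133,254) px. The ribs are at about (121,229) and (131,272).
- **Tall jar (top view):** the wing top runs from about (413,207) to (439,218). The ribs are at about (416,200) and (421,235).

I'll cast rays through these points and cross-check against the scene view.

```bash
cat > h.py <<'E'
import numpy as np
from scipy.spatial.transform import Rotation as R
from bench import manip, effector, viewer
def ray(n,p):
    c=viewer.get_calibration(n); f=192/np.tan(np.radians(c["vfov"]/2))
    d=R.from_quat(c["attitude"]).apply([(p[0]-c["cx"])/f,(p[1]-c["cy"])/f,1]); return c["eye"],d
def on(n,p,z):
    e,d=ray(n,p); return e+d*(z-e[2])/d[2]
def tri(p,q):
    (a,u),(b,v)=ray("top",p),ray("scene",q)
    s,t=np.linalg.lstsq(np.c_[u,-v],b-a,rcond=None)[0]; return (a+s*u+b+t*v)/2,np.linalg.norm(a+s*u-b-t*v)
E
cat > m.py <<'E'
from h import *
np.set_printoptions(precision=4,suppress=True)
T=lambda o,p:np.array(o)+np.array(p)/5
ang=lambda a,b:np.degrees(np.arctan2(*(b-a)[1::-1]))
def wing(n,o,c,z):
    P=[on(n,T(o,p),z)[:2] for p in c]; print(n,"centre",np.mean(P,0),"len,wid",np.linalg.norm(P[1]-P[0]),np.linalg.norm(P[2]-P[3]),np.linalg.norm(P[3]-P[0]),"ang",ang(P[0],P[1]),ang(P[3],P[2]))
tub=[(88,138),(225,178),(207,217),(78,178)];tal=[(225,65),(352,120),(335,165),(205,110)]
ts=[(205,27),(305,85),(290,105),(182,35)];ls=[(135,20),(190,70),(160,85),(108,33)]
print("tub");wing("top",(90,215),tub,.128);wing("scene",(338,215),ts,.128)
print(tri(T((90,215),np.mean(tub,0)),T((338,215),np.mean(ts,0))))
print("disc",on("top",T((90,215),(172,185)),.094)[:2], "rib",ang(on("top",T((90,215),(155,70)),.078),on("top",T((90,215),(205,285)),.078)))
print("tall");wing("top",(370,190),tal,.204);wing("scene",(115,145),ls,.204)
print(tri(T((370,190),np.mean(tal,0)),T((115,145),np.mean(ls,0))))
print("disc",on("top",T((370,190),(253,136)),.17)[:2], "rib",ang(on("top",T((370,190),(227,52)),.152),on("top",T((370,190),(256,225)),.152)))
E
python3 m.py
```

```text
tub
top centre [0.4891 0.2744] len,wid 0.05480291064470441 0.0515920712400276 0.015319723146400222 ang -112.6125290420593 -113.07316336025723
scene centre [0.4905 0.2797] len,wid 0.04786860746259335 0.05346354000930522 0.011967659955450188 ang 63.59809791561806 60.12808044888559
(array([0.4893, 0.2779, 0.1255]), np.float64(0.005414142628208911))
disc [0.4894 0.2753] rib -170.36589062716786
tall
top centre [ 0.4831 -0.2816] len,wid 0.04706635370206235 0.047830579648443144 0.017925985592797806 ang -121.20008361462538 -120.56982630880498
scene centre [ 0.4856 -0.2795] len,wid 0.046967252449213875 0.04689620488104034 0.013953743896231219 ang 57.94146581802531 56.327724004844725
(array([ 0.4831, -0.282 ,  0.2013]), np.float64(0.0013421503936930032))
disc [ 0.4809 -0.2836] rib 178.66743740546366
```

```bash
cat >> h.py <<'E'
def down(deg): return (R.from_euler("z",deg,degrees=True)*R.from_euler("x",180,degrees=True)).as_quat()
TUB=dict(c=(.4893,.2765),wing=67.,shut=9.6,zt=.101,zh=.22)
TAL=dict(c=(.482,-.2825),wing=59.,shut=-1.3,zt=.177,zh=.30)
E
python3 - <<'E'
from h import *
np.set_printoptions(precision=2,suppress=True)
for n,k in (("tal",TAL),("tub",TUB)):
  for off in (90,-90):
    for z,a in ((k["zh"],k["wing"]),(k["zt"],k["wing"]),(k["zt"],k["shut"]-6),(k["zh"],k["shut"]-6)):
      print(n,off,z,a,manip.solve_ik([*k["c"],z],down(a+off)))
print(down(0),manip.current_tcp_rot(),R.from_quat(manip.current_tcp_rot()).as_matrix()[:,0],manip.current_q())
E
```

```text
tal 90 0.3 59.0 [ 1.47  0.62 -1.46  1.63  0.63  1.45  2.55]
tal 90 0.177 59.0 [-0.44  0.73  1.36  1.84 -0.77  1.23 -2.52]
tal 90 0.177 -7.3 [ 1.27  0.53 -1.04  1.79  0.5   1.12  1.5 ]
tal 90 0.3 -7.3 [ 1.32  0.4  -1.09  1.64  0.36  1.33  1.62]
tal -90 0.3 59.0 [ 1.07  0.29 -0.72  1.64  0.2   1.28 -0.23]
tal -90 0.177 59.0 [ 1.02  0.4  -0.68  1.8   0.29  1.04 -0.3 ]
tal -90 0.177 -7.3 [ 0.85  0.36 -0.46  1.8   0.18  1.02 -1.38]
tal -90 0.3 -7.3 [ 0.9   0.25 -0.51  1.65  0.13  1.27 -1.33]
tub 90 0.22 67.0 [ 0.35  0.62 -1.3   1.73  0.63  1.28  1.65]
tub 90 0.101 67.0 [ 0.33  0.86 -1.3   1.84  0.9   1.2   1.46]
tub 90 0.101 3.5999999999999996 [ 0.33  0.86 -1.3   1.84  0.9   1.2   0.35]
tub 90 0.22 3.5999999999999996 [ 0.35  0.62 -1.3   1.73  0.63  1.28  0.55]
tub -90 0.22 67.0 [ 0.25  0.49 -1.08  1.73  0.47  1.2  -1.36]
tub -90 0.101 67.0 [ 0.2   0.66 -1.03  1.84  0.66  1.03 -1.51]
tub -90 0.101 3.5999999999999996 [ 0.05  0.56 -0.8   1.85  0.49  0.95 -2.48]
tub -90 0.22 3.5999999999999996 [ 0.33  0.58 -1.23  1.73  0.57  1.25 -2.55]
[1. 0. 0. 0.] [ 0.85 -0.53 -0.   -0.  ] [ 0.44 -0.9  -0.  ] [ 1.37  0.5  -0.43  1.55  0.22  1.14 -0.21]
```

```bash
cat >> h.py <<'E'
def st(tag): print(tag,"t%.2f"%manip.current_clock(),"pos",np.round(manip.current_tool_pos(),4),"yaw%.1f"%R.from_quat(manip.current_tcp_rot()).as_euler("ZYX",degrees=True)[0],"F",np.round(manip.current_force(),1),"Mz%.2f"%manip.current_wrist_torque()[2],"gap%.4f"%manip.current_finger_gap(),flush=True)
def grasp(k,off):
    manip.move_pose([*k["c"],k["zh"]],down(k["wing"]+off)); st("above")
    manip.servo_line([*k["c"],k["zt"]+.03],vel=.12); st("mid")
    manip.servo_line([*k["c"],k["zt"]],vel=.06); st("down")
    if abs(manip.current_force()[2])>8: raise SystemExit("contact")
    effector.close(f_grip=40); st("closed")
def turn(k,off,a0,a1,step=8):
    n=max(1,int(np.ceil(abs(a1-a0)/step)))
    for a in np.linspace(a0,a1,n+1)[1:]:
        manip.move_pose([*k["c"],k["zt"]],down(a+off)); st("a%.1f"%a)
        if np.linalg.norm(manip.current_force())>60: print("force stop");break
E
python3 - <<'E'
from h import *
p=manip.current_tool_pos(); st("start")
manip.servo_line([p[0],p[1],.30],vel=.2)
grasp(TAL,-90)
E
```

```text
start t0.10 pos [ 0.2887 -0.5816  0.1941] yaw-63.6 F [ 0.7  0.1 -0.5] Mz-0.00 gap0.0920
above t2.11 pos [ 0.481  -0.285   0.2997] yaw-31.2 F [ 0.6  0.9 -0.6] Mz-0.05 gap0.0919
mid t3.03 pos [ 0.4826 -0.2828  0.2077] yaw-31.0 F [ 0.1 -0.4  1.1] Mz0.04 gap0.0917
down t3.68 pos [ 0.482  -0.2824  0.1768] yaw-31.0 F [ 0.4 -0.2 -0.4] Mz0.05 gap0.0919
closed t5.12 pos [ 0.482  -0.2825  0.177 ] yaw-31.0 F [0.4 0.7 0.1] Mz-0.00 gap0.0005
```

The jaws closed on nothing, so I'll look before moving.

```bash
python3 - <<'E'
import cv2,numpy as np
from h import *
t=viewer.get_image("top")[:,:,::-1];s=viewer.get_image("scene")[:,:,::-1]
cv2.imwrite("pics/top1.png",t);cv2.imwrite("pics/scene1.png",s)
def c(im,x,y,w=100,h=150): return cv2.resize(im[y:y+h,x:x+w],(400,600),interpolation=cv2.INTER_CUBIC)
cv2.imwrite("pics/crop1.png",np.clip(np.hstack([c(t,370,130),c(s,105,80)])*1.4,0,255).astype(np.uint8))
E
```

```text
(no output)
```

View pics/crop1.png

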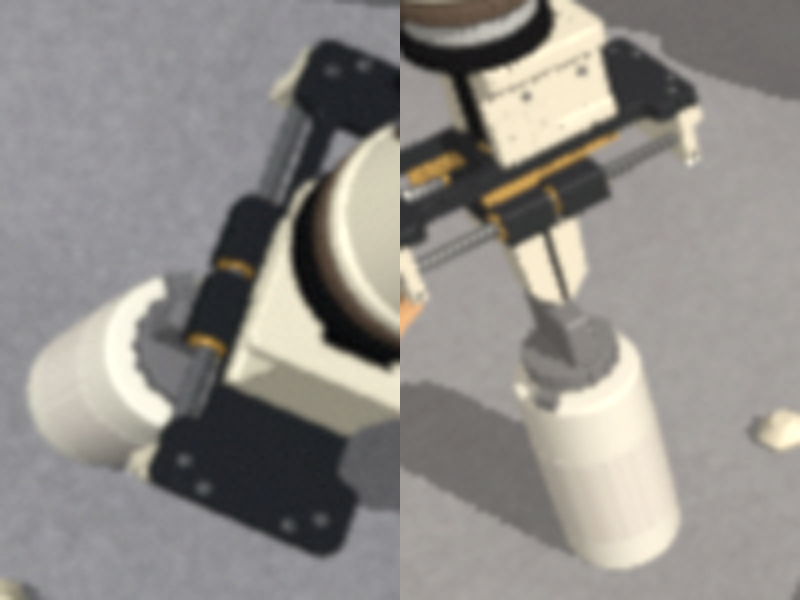

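The fingers appear to sit behind the wing, away from the scene camera. I'll check the calibration (possible lens distortion) by projecting the known fingertip positions.

```bash
cat >> h.py <<'E'
def proj(n,X):
    c=viewer.get_calibration(n); f=192/np.tan(np.radians(c["vfov"]/2))
    v=R.from_quat(c["attitude"]).inv().apply(np.array(X)-c["eye"]); return np.array([c["cx"],c["cy"]])+f*v[...,:2]/v[...,2:]
E
python3 - <<'E'
from h import *
import cv2
np.set_printoptions(precision=1,suppress=True)
ax=np.array([.44,-.9,0]);p=np.array([.2887,-.5816,.1941])
print("start tips scene",proj("scene",[p+ax*.05,p-ax*.05]))
print("now tcp",proj("scene",[.482,-.2825,.177]),proj("top",[.482,-.2825,.177]),"grasp",proj("scene",[.482,-.2825,.196]))
print("robot base centre scene",proj("scene",[0,0,0]))
for n in("scene","top"):
    print(n,"tall",proj(n,[[.482,-.2825,z] for z in (0,.15)]),"tub",proj(n,[[.4893,.2765,z] for z in (0,.074)]))
s0=cv2.imread("pics/scene0.png");s1=cv2.imread("pics/scene1.png");t1=cv2.imread("pics/top1.png")
# mark projections at scale
def c(im,n,x,y,w,h,k,pts):
    o=cv2.resize(im[y:y+h,x:x+w],None,fx=k,fy=k,interpolation=cv2.INTER_CUBIC)
    for q in proj(n,np.array(pts)): cv2.drawMarker(o,tuple(int(v) for v in ((q-[x,y]+.5)*k)),(0,0,255),0,12,1)
    return o
A=c(s0,"scene",10,30,100,100,4,[p+ax*.046,p-ax*.046,p])
B=c(s1,"scene",105,120,80,120,5,[[.482,-.2825,.177],[.482,-.2825,.196],[.482,-.2825,0]])
cv2.imwrite("pics/chk.png",np.hstack([cv2.copyMakeBorder(A,0,200,0,0,0),B]))
E
```

```text
start tips scene [[59.7 95.6]
 [97.2 91.7]]
now tcp [146.8 162.8] [421.2 216. ] grasp [144.9 156.7]
robot base centre scene [297.1 122.2]
scene tall [[161.5 210.7]
 [149.3 171. ]] tub [[371.5 258.5]
 [379.2 241. ]]
top tall [[393.6 229.2]
 [416.3 218.4]] tub [[136.  255.9]
 [126.6 253. ]]
```

View pics/chk.png

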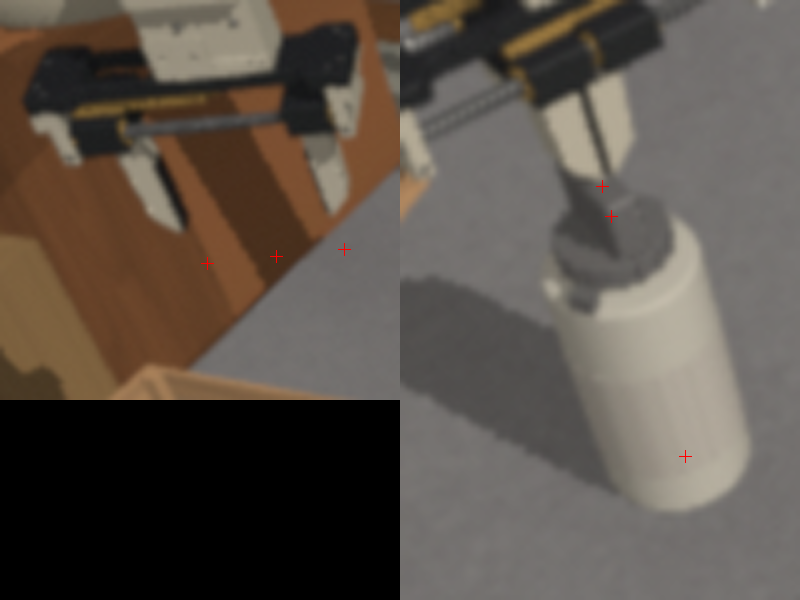

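The projected fingertips land about (−4,−8) px from the seen ones at the start pose, and about (−4,−7) px off now. The jar itself agrees in both views. So the real tips sit about 28 mm higher than reported, above the wing. A guarded touch on the wing top will measure this.

```bash
python3 - <<'E'
from h import *
k=TAL; z=k["zt"]; f0=manip.current_force()[2]
while z>.14:
    z-=.002; manip.servo_line([*k["c"],z],vel=.03)
    f=manip.current_force()[2]-f0
    if abs(f)>4: break
print("z",z,"df",f); st("touch")
manip.servo_line([*k["c"],z+.01],vel=.1); st("up")
E
```

```text
z 0.17099999999999999 df 10.426056543155028
touch t5.97 pos [ 0.4822 -0.2826  0.1726] yaw-31.0 F [-4.6  1.2 10.9] Mz-0.01 gap0.0004
up t6.22 pos [ 0.4826 -0.2828  0.1815] yaw-31.0 F [-0.1 -0.7 -0.7] Mz0.07 gap0.0003
```

Contact came at a reading of 0.1725 where the wing top is 0.204. The real tips are therefore about 31 mm above the reported TCP, which agrees with the images. I'll lower the grasp to match.

```bash
cat >> h.py <<'E'
TAL.update(zt=.151,zh=.27); TUB.update(zt=.075,zh=.20)
E
python3 - <<'E'
from h import *
k=TAL
manip.servo_line([*k["c"],.215],vel=.15); effector.open_jaws(); st("open")
z=.175
manip.servo_line([*k["c"],z],vel=.12)
f0=manip.current_force()
while z>k["zt"]+.0005:
    z=max(z-.006,k["zt"]); manip.servo_line([*k["c"],z],vel=.06)
    if np.linalg.norm(manip.current_force()-f0)>6: st("contact"); raise SystemExit
st("down"); effector.close(f_grip=40); st("closed")
E
```

```text
open t8.06 pos [ 0.482  -0.2825  0.215 ] yaw-31.0 F [-0.2  1.   0.7] Mz-0.04 gap0.0918
down t9.54 pos [ 0.4817 -0.2823  0.1505] yaw-31.0 F [ 1.  -0.3  0.3] Mz0.02 gap0.0917
closed t10.71 pos [ 0.4843 -0.284   0.1513] yaw-31.0 F [ 6.7 -3.  -6. ] Mz-0.12 gap0.0156
```

Gripped (gap 15.6 mm). The arm was drawn 3 mm along the jaw axis, so I'll recentre by that and turn.

```bash
cat >> h.py <<'E'
TAL.update(c=(.4846,-.2842))
E
python3 - <<'E'
from h import *
k=TAL
turn(k,-90,k["wing"],k["shut"]-5)
E
```

```text
a51.7 t10.96 pos [ 0.4845 -0.2838  0.1512] yaw-38.1 F [-1.3  1.7  3.7] Mz-0.12 gap0.0159
a44.5 t11.21 pos [ 0.4845 -0.2839  0.1512] yaw-45.2 F [-1.8  2.8  4.7] Mz-0.12 gap0.0161
a37.2 t11.46 pos [ 0.4845 -0.2839  0.1512] yaw-52.4 F [-2.3  2.4  5.4] Mz-0.15 gap0.0155
a30.0 t11.71 pos [ 0.4845 -0.2839  0.1512] yaw-59.6 F [-2.2  2.3  5. ] Mz-0.12 gap0.0157
a22.7 t11.96 pos [ 0.4845 -0.2838  0.1512] yaw-66.9 F [-2.5  2.7  5.1] Mz-0.16 gap0.0154
a15.5 t12.21 pos [ 0.4845 -0.2838  0.1512] yaw-74.1 F [-2.7  3.5  5. ] Mz-0.10 gap0.0156
a8.2 t12.46 pos [ 0.4845 -0.2838  0.1512] yaw-81.4 F [-2.2  3.   6.4] Mz-0.12 gap0.0156
a1.0 t12.71 pos [ 0.4845 -0.2838  0.1512] yaw-88.6 F [-2.4  1.6  6. ] Mz-0.18 gap0.0155
a-6.3 t12.96 pos [ 0.4849 -0.2839  0.1512] yaw-95.7 F [-1.3  1.8  5. ] Mz0.92 gap0.0159
```

```bash
python3 - <<'E'
from h import *
k=TAL
turn(k,-90,k["shut"]-5,k["shut"]-9,2)
effector.open_jaws(); st("open")
manip.servo_line([*k["c"],.27],vel=.15); st("up")
grasp_ok=False
k=TUB
manip.move_pose([*k["c"],.27],down(k["wing"]+90)); st("above tub")
import cv2
cv2.imwrite("pics/top2.png",viewer.get_image("top")[:,:,::-1]);cv2.imwrite("pics/scene2.png",viewer.get_image("scene")[:,:,::-1])
t=cv2.imread("pics/top2.png");s=cv2.imread("pics/scene2.png")
def c(im,x,y,w=80,h=60): return cv2.resize(im[y:y+h,x:x+w],(400,300),interpolation=cv2.INTER_CUBIC)
cv2.imwrite("pics/crop2.png",np.clip(np.vstack([np.hstack([c(t,90,215,),c(t,370,190)]),np.hstack([c(s,338,195),c(s,115,145)])])*1.4,0,255).astype(np.uint8))
E
```

```text
a-7.6 t13.21 pos [ 0.485  -0.284   0.1512] yaw-97.3 F [-1.2  2.   4. ] Mz0.98 gap0.0162
a-9.0 t13.46 pos [ 0.4848 -0.2839  0.1511] yaw-98.6 F [-0.6  2.2  5.7] Mz1.00 gap0.0169
a-10.3 t13.71 pos [ 0.4848 -0.2839  0.1512] yaw-99.9 F [-1.4  1.4  5.1] Mz1.23 gap0.0170
open t14.97 pos [ 0.4846 -0.2842  0.151 ] yaw-100.3 F [-0.1 -0.7  0.5] Mz-0.04 gap0.0918
up t15.91 pos [ 0.4839 -0.2839  0.269 ] yaw-100.3 F [-0.2  0.6 -0.4] Mz-0.02 gap0.0915
above tub t18.52 pos [0.4896 0.2759 0.2698] yaw156.9 F [ 0.5 -0.2  0.2] Mz-0.05 gap0.0918
```

View pics/crop2.png

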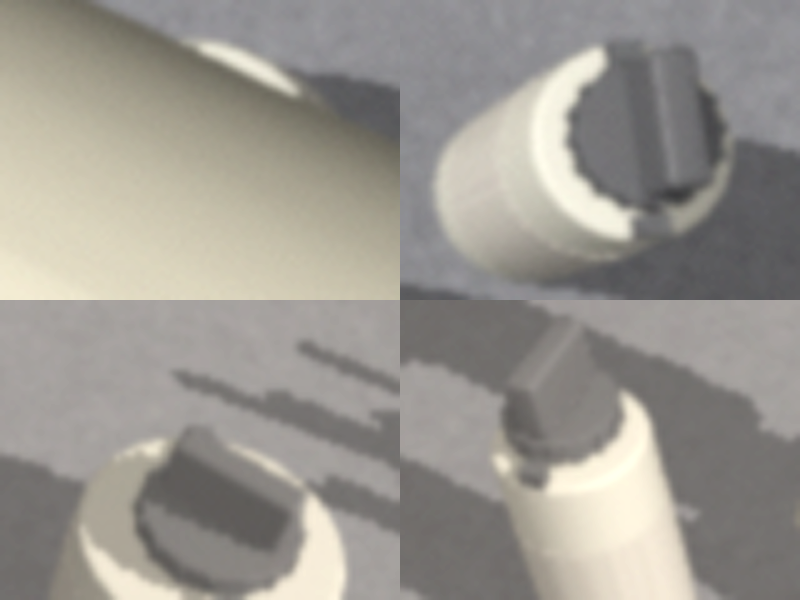

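In the top view the tall jar's wing, about (424,198)–(428,229), is now in line with its ribs, and the stop was felt (Mz rose to 1.2 N m). Next is the tub.

```bash
python3 - <<'E'
from h import *
k=TUB
z=.105
manip.servo_line([*k["c"],z],vel=.15); st("near")
f0=manip.current_force()
while z>k["zt"]+.0005:
    z=max(z-.006,k["zt"]); manip.servo_line([*k["c"],z],vel=.06)
    if np.linalg.norm(manip.current_force()-f0)>6: st("contact"); raise SystemExit
st("down"); effector.close(f_grip=40); st("closed")
if not .013<manip.current_finger_gap()<.021: raise SystemExit("no grip")
p=manip.current_tool_pos(); k["c"]=tuple(p[:2]); print(k["c"])
turn(k,90,k["wing"],k["shut"]+6)
E
```

```text
near t19.88 pos [0.4899 0.2771 0.106 ] yaw157.0 F [ 0.3 -0.8  0.2] Mz0.08 gap0.0916
down t21.12 pos [0.489  0.2762 0.0745] yaw157.0 F [ 0.3 -0.5  0.8] Mz0.02 gap0.0914
closed t22.29 pos [0.4918 0.2754 0.0751] yaw156.9 F [ 5.3 -1.2 -2.4] Mz-0.11 gap0.0155
(np.float64(0.4917795950062257), np.float64(0.275432844079204))
a59.7 t22.54 pos [0.4916 0.2756 0.075 ] yaw149.8 F [-0.   1.3 -1. ] Mz-0.10 gap0.0161
a52.3 t22.79 pos [0.4914 0.2758 0.075 ] yaw142.6 F [-1.2  0.7  0.2] Mz-0.09 gap0.0157
a45.0 t23.04 pos [0.4912 0.2759 0.075 ] yaw135.4 F [-2.9  1.4  0.1] Mz-0.12 gap0.0159
a37.6 t23.29 pos [0.4911 0.2762 0.075 ] yaw128.1 F [-3.3  2.5  0.4] Mz-0.08 gap0.0158
a30.3 t23.54 pos [0.491  0.2763 0.075 ] yaw120.7 F [-3.9  2.8  0.5] Mz-0.14 gap0.0160
a22.9 t23.79 pos [0.4909 0.2766 0.075 ] yaw113.5 F [-5.6  4.1  1.3] Mz-0.05 gap0.0157
a15.6 t24.04 pos [0.4908 0.2769 0.075 ] yaw106.1 F [-4.   4.4 -0.5] Mz-0.15 gap0.0155
```

```bash
python3 - <<'E'
from h import *
k=TUB; k["c"]=(.4906,.2772)
for a in np.arange(13,-2,-2.):
    manip.move_pose([*k["c"],k["zt"]],down(a+90)); st("a%.0f"%a)
    if manip.current_wrist_torque()[2]>.95: break
effector.open_jaws(); st("open")
manip.servo_line([*k["c"],.22],vel=.15); st("up")
manip.move_pose([.45,0,.32],down(90)); st("away")
import cv2
t=viewer.get_image("top")[:,:,::-1];s=viewer.get_image("scene")[:,:,::-1]
def c(im,x,y,w=80,h=60): return cv2.resize(im[y:y+h,x:x+w],(400,300),interpolation=cv2.INTER_CUBIC)
cv2.imwrite("pics/crop3.png",np.clip(np.vstack([np.hstack([c(t,90,215,),c(t,370,190)]),np.hstack([c(s,338,215),c(s,115,145)])])*1.4,0,255).astype(np.uint8))
E
```

```text
a13 t24.29 pos [0.4908 0.277  0.075 ] yaw103.3 F [-2.2  1.   1.7] Mz0.02 gap0.0157
a11 t24.54 pos [0.4907 0.2771 0.075 ] yaw101.2 F [-2.   0.3  1.5] Mz-0.01 gap0.0158
a9 t24.79 pos [0.4908 0.2771 0.075 ] yaw99.2 F [-1.   0.7  1. ] Mz0.50 gap0.0156
a7 t25.04 pos [0.4909 0.2771 0.075 ] yaw97.2 F [-0.3  0.8  1.1] Mz0.91 gap0.0156
a5 t25.29 pos [0.491  0.2771 0.075 ] yaw95.1 F [ 0.2  0.2 -0.9] Mz1.08 gap0.0161
open t26.56 pos [0.4906 0.2772 0.075 ] yaw95.0 F [ 0.6 -0.1 -0.5] Mz0.02 gap0.0917
up t27.68 pos [0.4901 0.2766 0.219 ] yaw95.0 F [-0.7 -0.7 -0.2] Mz-0.04 gap0.0917
away t28.82 pos [0.45   0.0008 0.3197] yaw90.1 F [-0.  -0.6 -0.8] Mz-0.01 gap0.0916
```

View pics/crop3.png

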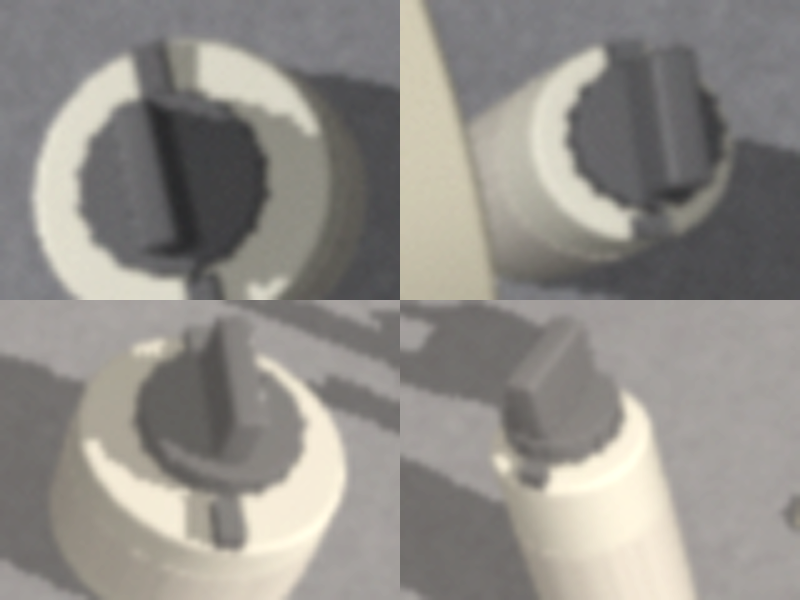

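Both wings now line up with their ribs. The tub's wing runs about (115,237)–(123,265) px in the top view and the tall jar's about (424,200)–(429,228). The gripper is clear of everything, so I'm handing in.

```bash
python3 - <<'E'
from h import *
st("end"); manip.hand_in()
E
```

```text
end t28.92 pos [0.4501 0.0014 0.3197] yaw90.1 F [-0.4 -0.1 -0. ] Mz0.04 gap0.0919
the job is handed in; nothing more can be done
```

I gripped both caps by the wing, turned them clockwise to their stops (tall jar first, then the tub), let go and moved clear. I handed the job in at about 28.9 s; no verdict was reported.

- **Tall jar:** the wrist torque rose from about 0.1 to 1.2 N m at the stop, near the rib angle I had measured. In the final top view the wing is in line with the ribs.
- **Tub:** the torque rose to 1.1 N m at the stop, also near its rib angle. In the final top view the wing is in line with the ribs.
- **At hand-in:** the jaws were open, the wrist force was about 0 N, and the arm was clear of everything.

Two things went wrong or disagreed:
- **First grasp missed:** the first grasp on the tall jar closed on nothing. The real fingertips are about 31 mm higher than the reported tool position. The camera images suggested this, and a touch of about 10 N on the wing top confirmed it. I lowered both grasps to match.
- **Cap positions:** the positions from the images were about 3 mm off along the jaw direction on both caps. I recentred on each after gripping.

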